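# Clamp the glued blank in the bench screw press: contact plus a quarter turn

### The job

Of the two bench screw presses, take the one with the two-board wooden blank lying under its screw. Wind its crank clockwise until the rubber pad just touches the blank, then give it a quarter of a turn more, not overtightening it, and let go so that the blank stays pressed where it lies.

Things in the scene. Friction and masses are not known exactly. Their poses are not given: they have to be found in the camera images.
- press_pad: Round black rubber pad, 58 mm across, under the screw of the larger grey C-frame press, the one with the blank (the other press is lower and empty). Origin: centre of its underside, on the vertical screw axis. It goes down without turning: +x points to the press's column, -x to its open front, +y left. Press fixed; yoke top 155 mm over the table. Pad yields 2.5 N per mm above 3 N.
- block: The blank: a darker and a light wooden board stacked as one rigid piece, 100 x 110 x 36 mm (x, y, z), 0.2 to 0.35 kg, already lying loose under the pad on the base of the larger press, 18 mm above the table. Origin: centre of its underside.
- press_crank (a joint): Crank angle, rad: 0 wound up, grows clockwise seen from above; crank, screw and pad go down 12 mm a turn. Pad touches the blank at 4.0, when the arm points to the open front (pad -x); a quarter turn more is 5.57, arm to pad +y. Starts 90 to 220 degrees short of contact (0.16 to 2.43). Friction 0.12 N m; stays where left; end stop 6.9.
- press_grip (a point): Middle of the black upright grip on the crank's end: 24 mm diameter, 60 mm tall, spins freely on its pin, so it can be pinched from above and carried round with the gripper's yaw fixed. 65 mm from the screw axis; 219 mm above the table at angle 0, 12 mm lower per turn. Top of the crank arm 31 mm below this point.
Things that resemble listed ones, but are neither listed nor needed, are in the scene too. Of the things that look like the block, the larger one is meant.

How it is judged:
By the outcome, as a careful person would: the job done as asked, in the order asked, and still so for the second after the job is handed in, with the robot touching nothing.
It also fails if it takes over 38 s, if anything falls off the work surface, if the arm or the gripper's body presses on something with over 40 N, if the wrist force passes 120 N, or if a joint passes its speed limit or range.

### The arm

A 6-joint arm with a two-finger parallel gripper is mounted at the origin on the work surface. World frame = base frame: x ahead of the robot, y to its left, z up, the work surface at z = 0. Lengths are in mm, angles in rad, forces in N, time in s.
With the tool pointing down it reaches from about 275 to 750 mm from the base axis. Payload 10.2 kg.
Tool frame: the origin (TCP) lies between the finger pads; the fingertips stand 22 mm ahead of it and the grasp point (between the pads) lies 3 mm ahead of it (r.tips_ahead is the distance from the TCP to the fingertips, in mm); z points along the fingers, y is the line along which they close (so a half turn about z gives the same grasp; the last joint's range is limited). The gripper opens to 88 mm and grips with 3 to 60 N. Pads are 18 mm wide; open, the fingers measure 123 mm over their backs; the gripper's body (75 mm by 187 mm) begins 45 mm behind the grasp point.
Start: joints at [1.073, 0.313, 1.498, -0, 1.331, -0.223], TCP at [142.474, 505.304, 260.72] pointing down, gripper open.
Joint ranges: [-2.94, 2.94], [-0.97, 2.17], [0.19, 2.56], [-1.23, 4.37], [0.02, 3.11], [-2.88, 2.88]. Speed limits (rad/s): [2.39, 2.39, 3.01, 3.14, 3.14, 3.14].

### API

Orientations are given as a rotation vector (axis times angle).
In Python, from bench import readout, cams, r gives the robot as it stands.
- The arm moves only by the shell command python3 -m inch 'ROWS' [OPENING] [FORCE]. ROWS is JSON, a list that holds one entry, the list of rows, each a list of 4 numbers: the shift along the tool's x, y, z in mm, then the turn about the tool's z in degrees. In form: [[[tx, ty, tz, spin], ...]]. A call has exactly 8 rows; each row shifts and turns the commanded pose from where the row before left it, along the tool's axes as they then stand; what a row does not reach is not made up. A row lasts 1/8 s, in which the tool goes at most 62.5 mm and 10.7 degrees, less where a joint would pass 70% of its speed; a pose out of reach is approached as far as the arm can. A call is refused whole if a number of a shift passes 62.5 or a number of a turn 10.7, either way. A call with a gripper value outside its range is refused whole. OPENING is the finger opening in mm, from 0 to 88.1, set as the call begins (- or left out, the last holds). The fingers move at their own pace and stop on an object; FORCE is the grip in N (left out, the last holds). Time passes only in rows, so rows that do not move let the fingers close, or fill a call up. It gives the time, the measured TCP pose, the force, the opening and the grip force at its end, in the units of the state.
- readout.state(): the state, without advancing time (a new reading comes with each control period).
- cams.get_image(name): name is "scene" or "top" or "wrist"; returns a dict with "image" (384x512x3 uint8, red, green, blue), "range_z" (384x512 float32, mm along the optical axis (not along the pixel's ray), 0 where there is no reading), "mtx" (3x3 intrinsics, pixels), "xyz" and "orientation" of the camera in the world. Camera axes: x right, y down, z forward; pixel columns grow to the right and rows downward; lengths in mm; the calibration is good to about 2 mm. A picture is of the moment at which its call begins.
- r.close_job(): hands the job in; it is judged then, once.
The state is a dict: "time_s": time; "joint_pos": joint angles; "qd": joint speeds; "joint_torque": joint torques, N m; "position": TCP position; "ee_rot": TCP orientation; "contact_force": force on the tool from outside, world axes, zero at the start; "wrist_torque": the same for the moment, N m; "opening": finger opening in mm; "gripper_force": force on a finger pad.
Only numpy, scipy, OpenCV 4.12 (cv2) and the standard library are available. Lean on these libraries where they do the work, as an engineer would, in place of code of your own. Each camera call takes 0.05 s, during which the arm holds its last target. There are 200 camera calls.

## Working session

There is one attempt and no reset: what is moved stays moved. The work goes in short steps, Python scripts to look and compute and a shell command to move; the robot and the scene stay as the last step left them, time stands still between calls to the robot, and variables do not carry over. Pictures are saved under pics/ and viewed, at most 10 in all, crops included, and the job is handed in when it is done.

```bash
ls; mkdir -p pics
cat > h.py <<'E'
import numpy as np, cv2
from bench import readout, cams, r
from scipy.spatial.transform import Rotation as R
def get(n):
    d=cams.get_image(n); o=np.array(d['orientation'],float)
    M=o if o.shape==(3,3) else (R.from_rotvec(o).as_matrix() if o.size==3 else R.from_quat(o).as_matrix())
    K=np.array(d['mtx']); z=d['range_z']
    v,u=np.mgrid[:384,:512]
    P=np.stack([(u-K[0,2])/K[0,0]*z,(v-K[1,2])/K[1,1]*z,z],-1)@M.T+np.array(d['xyz'])
    P[z<=0]=np.nan
    return d['image'],P,d
E
python3 - <<'E'
from h import *
ims=[]
for n in("scene","top"):
    i,P,d=get(n); np.savez(n,i=i,P=P); print(n,d['xyz'],d['orientation'],d['mtx'][0][0]); cv2.imwrite(f'pics/{n}0.png',cv2.resize(i[...,::-1],(768,576)))
print(readout.state())
E
```

```text
pics
scene [1376.03175105  195.6512371   698.6466055 ] [-1.51721014 -1.78502701  0.94213393] 454.4462765282453
top [435.92740662  45.94433898 944.15100223] [-2.11022988  2.14220239 -0.11805285] 380.31641848443326
{'time_s': 0.1, 'joint_pos': array([ 1.07259051e+00,  3.13401434e-01,  1.49831141e+00,  1.33649744e-05,
        1.33100788e+00, -2.23405225e-01]), 'qd': array([-0.00126104, -0.00024798, -0.00302599, -0.00032922,  0.00171202,
       -0.00065559]), 'joint_torque': array([ 2.88222218e-03, -4.02804387e+01, -2.52647710e+01,  6.95872516e-02,
        3.41173389e-02, -6.54852283e-05]), 'position': array([142.38475125, 505.1364856 , 260.23321344]), 'ee_rot': array([-4.30247527e-01, -3.11157683e+00,  1.65046894e-03]), 'contact_force': array([-0.05647979, -0.42298429,  0.16415691]), 'wrist_torque': array([-0.01580973,  0.00866504,  0.00717644]), 'gripper_force': 0.0, 'opening': 88.20035178163187}
```

View pics/scene0.png

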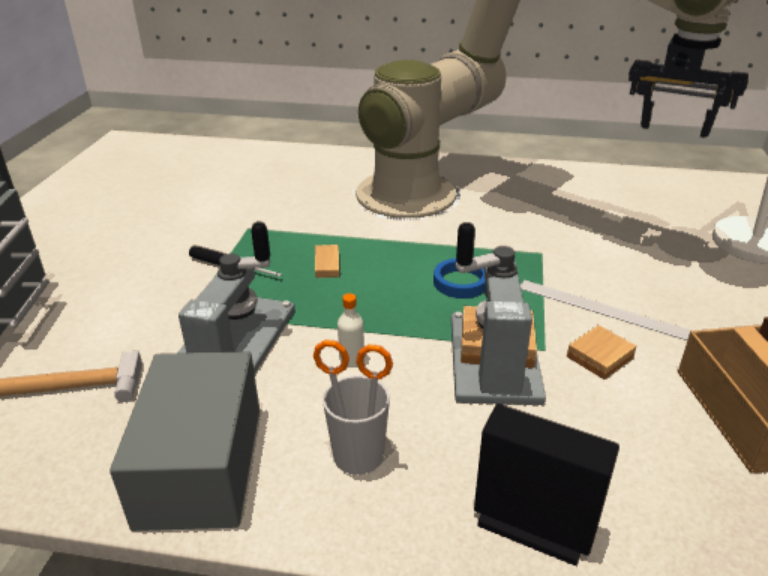

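View pics/top0.png

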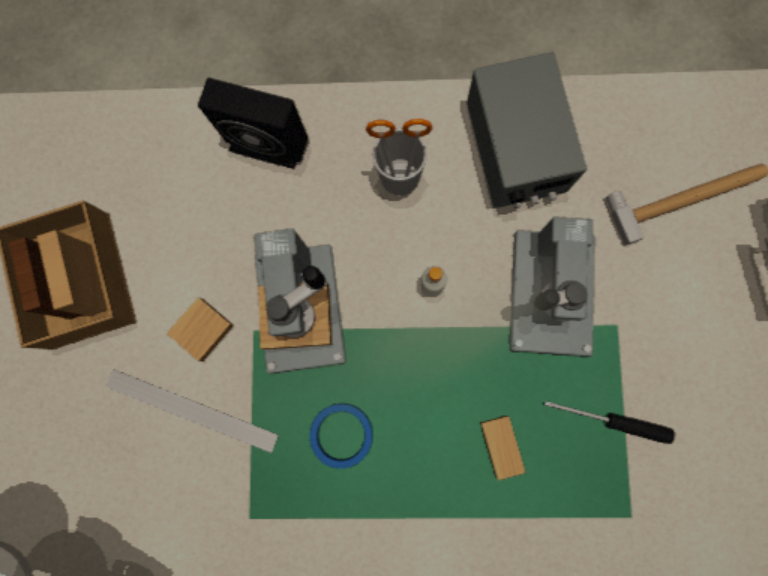

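The top view shows the larger press with the blank at about (290,300), its crank grip at (313,277) and its hub at (283,307). Its column is toward +x (up in the image). The empty press is at (555,290).

Run:
```python
from h import *
for n in("top","scene"):
    D=np.load(n+'.npz'); P=D['P']; i=D['i'].astype(int)
    near=(P[...,0]>300)&(P[...,0]<620)&(P[...,1]>60)&(P[...,1]<280)
    zz=P[...,2]; mx=i.max(-1)
    g=near&(zz>195)&(mx<60)
    print(n,'grip',g.sum(),np.nanmin(P[g],0),np.nanmax(P[g],0),np.nanmean(P[g],0))
    t=g&(zz>np.nanmax(zz[g])-5); print(' top',t.sum(),(P[t].min(0)+P[t].max(0))/2)
    for lo,hi in((140,152),(152,160),(160,170),(170,180),(180,190),(190,200),(200,260)):
        m=near&(zz>lo)&(zz<=hi)
        if m.sum():print(lo,m.sum(),P[m].min(0).round(),P[m].max(0).round(),P[m].mean(0).round())
    b=near&(zz>10)&(zz<24)&(abs(i[...,0]-i[...,2])<30)
    q=P[b][:,:2].astype(np.float32); print('base',len(q),cv2.minAreaRect(q))
    y=near&(zz>147)&(zz<160); print('yoke',cv2.minAreaRect(P[y][:,:2].astype(np.float32)))
    w=near&(zz>45)&(zz<62)&(i[...,0]-i[...,2]>40); print('blank',w.sum(),cv2.minAreaRect(P[w][:,:2].astype(np.float32)),P[w][:,2].mean())
im=np.load('top.npz')['i'][130:260,150:250,::-1]; im2=np.load('scene.npz')['i'][130:280,280:380,::-1]
cv2.imwrite('pics/c.png',np.hstack([cv2.resize(im,(400,520)),cv2.resize(im2,(347,520))]))
```

```text
top grip 166 [549.04869822 150.63209968 196.45036872] [571.40255457 172.38738762 250.0894687 ] [557.6082567  160.13902457 235.70115217]
 top 40 [560.82595765 163.01469015 247.58987815]
140 93 [491. 190. 140.] [620. 259. 152.] [553. 207. 148.]
152 965 [491. 191. 152.] [620. 258. 160.] [568. 222. 155.]
160 56 [505. 195. 160.] [545. 234. 163.] [514. 211. 161.]
170 31 [510. 150. 173.] [564. 218. 180.] [534. 186. 178.]
180 358 [511. 152. 180.] [562. 230. 190.] [535. 200. 186.]
190 28 [516. 152. 190.] [556. 230. 200.] [533. 199. 192.]
200 169 [549. 151. 200.] [571. 172. 250.] [558. 160. 236.]
base 1209 ((454.0828857421875, 198.9341583251953), (319.86053466796875, 144.5503387451172), 12.985352516174316)
yoke ((556.5316162109375, 224.56027221679688), (130.33828735351562, 61.11785125732422), 3.4599931240081787)
blank 794 ((528.92822265625, 220.45489501953125), (97.84685516357422, 110.59444427490234), 3.2620761394500732) 54.080850041046226
scene grip 253 [557.43584714 152.49271314 195.15304409] [574.56461251 175.30088034 247.51647341] [568.48865896 164.04151209 222.57221759]
 top 33 [564.84504982 163.33248509 245.06708768]
140 35 [508. 193. 140.] [613. 246. 152.] [560. 200. 146.]
152 564 [495. 195. 152.] [620. 259. 160.] [578. 225. 156.]
160 80 [514. 198. 160.] [547. 239. 169.] [533. 220. 161.]
170 95 [529. 153. 170.] [573. 233. 180.] [550. 198. 177.]
180 264 [510. 153. 180.] [573. 232. 190.] [542. 200. 185.]
190 50 [522. 152. 190.] [574. 225. 200.] [567. 166. 195.]
200 254 [552. 152. 200.] [575. 175. 248.] [568. 164. 226.]
base 491 ((469.42138671875, 205.51666259765625), (315.3973693847656, 118.99609375), 7.193612098693848)
yoke ((560.6448364257812, 221.44615173339844), (126.10421752929688, 58.04812240600586), 8.068961143493652)
blank 424 ((529.8984985351562, 222.15866088867188), (103.27043151855469, 109.70255279541016), 3.0370290279388428) 53.82581142419691
```

View pics/c.png

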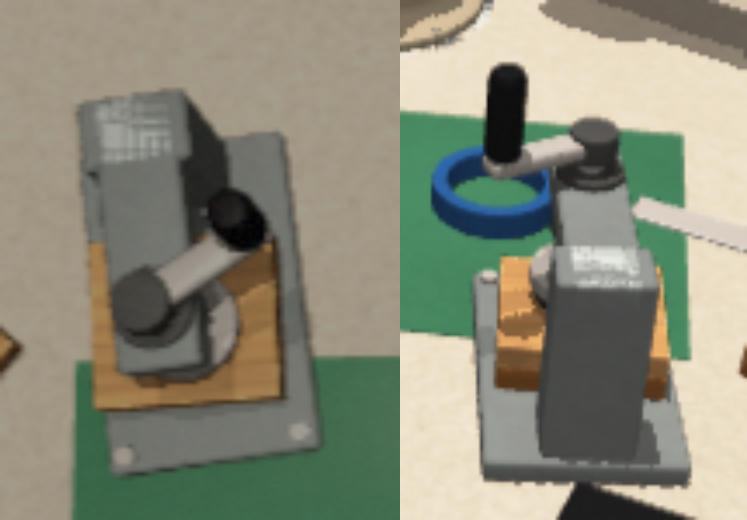

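The crop shows the grip at the crank's end, upper right of the dark grey hub at about (140,305). The base's front screws are at (122,455) and (300,432). Next I'll work out the hub axis and the yaw.

Run:
```python
from h import *
D=np.load('top.npz'); P=D['P']; i=D['i'].astype(int); zz=P[...,2]; mx=i.max(-1);mn=i.min(-1)
S=np.load('scene.npz');
for n,E in(('top',D),('scene',S)):
    P=E['P'];i=E['i'].astype(int);zz=P[...,2];mx=i.max(-1)
    h=(zz>176)&(zz<198)&(mx<115)&(P[...,0]>490)&(P[...,0]<560)&(P[...,1]>190)&(P[...,1]<245)
    q=P[h]; print(n,h.sum(),np.percentile(q[:,2],[5,50,95]),q.min(0),q.max(0),cv2.minEnclosingCircle(q[:,:2].astype(np.float32)))
    t=h&(zz>np.percentile(q[:,2],95)-4); print(' top',t.sum(),cv2.minEnclosingCircle(P[t][:,:2].astype(np.float32)))
P=D['P'];i=D['i'].astype(int)
# feet and base edges from crop pixel coords (crop origin 150,130, scale 4)
for nm,(u,v) in dict(fl=(122,455),fr=(300,432),rtop=(283,135),rbot=(318,445),lbot=(113,472),yl0=(80,105),yl1=(118,365),yr0=(182,92),yr1=(206,368)).items():
    u=150+u/4-.4;v=130+v/4-.4; print(nm,P[int(round(v)),int(round(u))].round(1))
z=P[...,2]; m=(z>12)&(z<22)&(abs(i[...,0]-i[...,2])<25)&(P[...,0]>430)&(P[...,0]<630)&(P[...,1]>130)&(P[...,1]<280)
q=P[m][:,:2]; 
# right edge: min y per x bin ; front edge: min x per y bin
xs=np.arange(470,580,6); e=[q[(abs(q[:,0]-x)<4),1].min() for x in xs]; p=np.polyfit(xs,e,1); print('right edge slope deg',np.degrees(np.arctan(p[0])),np.std(e-np.polyval(p,xs)),p)
ys=np.arange(180,250,6); e=[q[(abs(q[:,1]-y)<4),0].min() for y in ys]; p=np.polyfit(ys,e,1); print('front edge deg',-np.degrees(np.arctan(p[0])),np.std(e-np.polyval(p,ys)),e)
```

```text
top 205 [179.48853509 187.97791122 190.60554479] [509.63907607 190.65489808 176.53039764] [541.80478101 230.34571397 191.42062259] ((524.7218017578125, 210.47976684570312), 20.864736557006836)
 top 154 ((525.5400390625, 216.32151794433594), 15.279257774353027)
scene 136 [177.06021526 187.31710424 189.76932966] [515.80512771 191.08910153 176.03826348] [556.82351332 232.67499056 190.71336112] ((537.7349853515625, 210.22479248046875), 27.028682708740234)
 top 81 ((528.5198364257812, 218.5358123779297), 14.651260375976562)
fl [452.  264.2  21.3]
fr [462.5 154.4  23.4]
rtop [649.4 167.7  16.8]
rbot [455.3 145.3  18.2]
lbot [440.1 273.3   3.1]
yl0 [635.7 257.9 153.3]
yl1 [502.9 259.8  53.7]
yr0 [640.6 203.4 155.3]
yr1 [497.8 202.5  81.3]
right edge slope deg 7.0081546811278885 0.5278102750056763 [ 0.12292904 86.89096025]
front edge deg 7.143309484030512 0.6290551124331488 [np.float64(450.9401259752565), np.float64(448.6607242996474), np.float64(448.6945610280402), np.float64(448.7284910213145), np.float64(446.4688099627911), np.float64(446.4679064145856), np.float64(446.55984647265285), np.float64(444.2690400432894), np.float64(444.3057624327401), np.float64(444.36556265029725), np.float64(442.0689656995938), np.float64(442.1395231785231)]
```

```bash
python3 -m inch '[[[0,0,-20,0],[0,0,-20,0],[-38,-16.5,0,0],[-38,-16.5,0,0],[-38,-16.5,0,0],[-38,-16.5,0,0],[-38,-16.5,0,0],[-38,-16.5,0,0]]]' 88 20; python3 -m inch '[[[-38.5,-16.5,0,0],[-38.5,-16.5,0,0],[-38.5,-16.5,0,0],[-38.5,-16.5,0,0],[-38.5,-16.5,0,0],[-38.5,-16.5,0,0],[-38.5,-16.5,0,0],[0,0,0,0]]]'
python3 - <<'E'
from h import *
s=readout.state(); M=R.from_rotvec(s['ee_rot']).as_matrix(); p=s['position']; print(M.round(3))
print('to grip', M.T@(np.array([563,163.3,p[2]])-p))
i,P,d=get('wrist'); cv2.imwrite('pics/w.png',i[...,::-1]); print(d['xyz'])
g=(i.max(-1)<60)&(P[...,2]>195)&(P[...,2]<256)&(abs(P[...,0]-560)<40)&(abs(P[...,1]-163)<40)
t=g&(P[...,2]>np.nanmax(P[g][:,2])-6); print(g.sum(),cv2.minEnclosingCircle(P[t][:,:2].astype(np.float32)),P[t].max(0),P[g].min(0),P[g].max(0))
z=P[...,2];h=(z>182)&(z<196)&(i.max(-1)<125)&(P[...,0]>500)&(P[...,0]<550)&(P[...,1]>195)&(P[...,1]<240)
print(h.sum()); 
if h.sum(): print(cv2.minEnclosingCircle(P[h][:,:2].astype(np.float32)),P[h].max(0))
E
```

```text
time_s: 1.1
position: [335.9, 347.1, 300.5]
ee_rot: [-0.43, -3.112, 0.0]
contact_force: [-0.2, 1.1, -0.2]
opening: 87.7
gripper_force: 0.0
time_s: 2.1
position: [564.3, 162.1, 299.5]
ee_rot: [-0.435, -3.11, 0.001]
contact_force: [-0.2, -0.8, -0.1]
opening: 88.1
gripper_force: 0.0
[[-0.962  0.274 -0.002]
 [ 0.274  0.962 -0.   ]
 [ 0.001 -0.001 -1.   ]]
to grip [1.56102635 0.77056592 0.00171628]
[500.9079094  178.02189342 424.25597427]
1551 ((559.3336181640625, 161.39007568359375), 10.53464412689209) [568.3159973  171.85966921 247.78158768] [547.99683089 150.60972383 195.0681187 ] [568.3159973  172.97805933 247.78158768]
1885
((530.5673217773438, 210.83084106445312), 23.55136489868164) [548.44473005 231.10833605 191.03751121]
```

View pics/w.png

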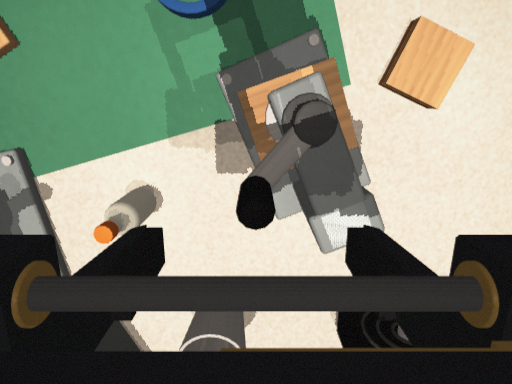

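The wrist view shows the grip at (256,200) and the hub at (315,118). The gripper is open above and around the grip, so I'll lower it and close.

```bash
python3 -m inch '[[[1,0,14,0],[1,0,14,0],[1,0,14,0],[0,0,14,0],[0,0,14,0],[0,0,11,0],[0,0,0,0],[0,0,0,0]]]'; python3 -m inch '[[[0,0,0,0],[0,0,0,0],[0,0,0,0],[0,0,0,0],[0,0,0,0],[0,0,0,0],[0,0,0,0],[0,0,0,0]]]' 15 20
python3 - <<'E'
from h import *
i,P,d=get('wrist')
z=P[...,2]
h=(z>184)&(z<196)&(i.max(-1)<110)&(P[...,0]>500)&(P[...,0]<550)&(P[...,1]>195)&(P[...,1]<240)
m=np.zeros((384,512),np.uint8);m[h]=255; m=cv2.morphologyEx(m,cv2.MORPH_OPEN,np.ones((9,9)))>0
print(m.sum()); 
if m.sum(): print(cv2.minEnclosingCircle(P[m][:,:2].astype(np.float32)),P[m].min(0),P[m].max(0))
i=np.clip(i.astype(int)*2,0,255).astype(np.uint8); cv2.imwrite('pics/w2.png',i[...,::-1])
E
```

```text
time_s: 3.15
position: [560.5, 164.7, 220.2]
ee_rot: [0.43, 3.111, 0.0]
contact_force: [-0.1, 0.3, 0.2]
opening: 87.7
gripper_force: 0.0
time_s: 4.15
position: [560.2, 164.5, 219.7]
ee_rot: [-0.43, -3.112, 0.001]
contact_force: [0.1, -2.1, -0.1]
opening: 23.3
gripper_force: 20.0
3331
((524.9344482421875, 215.1357879638672), 16.707372665405273) [508.66297054 199.95457111 184.15321225] [540.11594163 230.48439672 191.03263721]
```

View pics/w2.png

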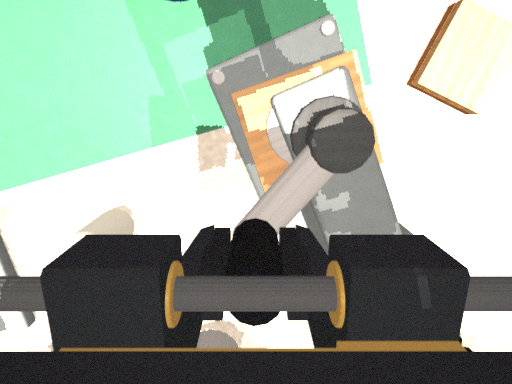

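The grip is held between the pads. Next I'll work out the arc rows.

```bash
cat > arc.py <<'E'
import sys; from h import *
# args: start dir deg, step, n ; prints rows
a,st,n=map(float,sys.argv[1:4])
s=readout.state(); M=R.from_rotvec(s['ee_rot']).as_matrix()
A=np.radians(a-st*np.arange(n+1)); p=np.c_[65*np.cos(A),65*np.sin(A),-12/360*st*np.arange(n+1)]
d=np.diff(np.round((p-p[0])@M,1),axis=0)
print([[float(round(x,1)) for x in q]+[0] for q in d])
E
python3 arc.py -56.4 7 16
```

```text
[[5.5, -5.7, 0.2, 0], [6.2, -5.0, 0.3, 0], [6.7, -4.2, 0.2, 0], [7.3, -3.3, 0.2, 0], [7.5, -2.4, 0.3, 0], [7.8, -1.5, 0.2, 0], [7.9, -0.6, 0.2, 0], [7.9, 0.5, 0.3, 0], [7.9, 1.4, 0.2, 0], [7.5, 2.3, 0.2, 0], [7.3, 3.3, 0.3, 0], [6.8, 4.1, 0.2, 0], [6.2, 4.9, 0.2, 0], [5.6, 5.6, 0.3, 0], [4.9, 6.3, 0.2, 0], [4.1, 6.8, 0.2, 0]]
```

```bash
python3 -m inch '[[[5.5,-5.7,0.2,0],[6.2,-5.0,0.3,0],[6.7,-4.2,0.2,0],[7.3,-3.3,0.2,0],[7.5,-2.4,0.3,0],[7.8,-1.5,0.2,0],[7.9,-0.6,0.2,0],[0,0,0,0]]]' 15 25
```

```text
time_s: 5.2
position: [505.8, 156.1, 218.0]
ee_rot: [-0.429, -3.11, 0.001]
contact_force: [-4.3, -5.1, 2.5]
opening: 23.3
gripper_force: 25.0
```

```bash
python3 -m inch '[[[8.2,-0.6,0.3,0],[7.9,1.4,0.2,0],[7.5,2.3,0.2,0],[7.3,3.3,0.3,0],[6.8,4.1,0.2,0],[6.2,4.9,0.2,0],[0,0,0,0],[0,0,0,0]]]'
```

```text
time_s: 6.2
position: [468.6, 183.7, 216.7]
ee_rot: [-0.43, -3.112, -0.002]
contact_force: [3.4, 4.1, -2.8]
opening: 23.3
gripper_force: 25.0
```

```bash
python3 - <<'E'
from h import *
from scipy.optimize import least_squares
q=np.array([[560.3,164.6],[505.8,156.1],[468.6,183.7]])
f=least_squares(lambda c:np.hypot(*(q-c).T)-65,[526,218]); print(f.x,f.fun)
print(np.degrees(np.arctan2(*(q-f.x).T[::-1])))
i,P,d=get('top'); z=P[...,2]
i2=i; cv2.imwrite('pics/t3.png',cv2.resize(i[110:270,130:270,::-1],(560,640))[:600])
E
python3 arc.py -147.4 7 18
```

```text
[523.68433379 218.43031372] [ 0.10306972 -0.15466553  0.11895669]
[ -55.77625403 -106.00968591 -147.76883571]
[[5.6, 5.6, 0.2, 0], [4.9, 6.3, 0.3, 0], [4.0, 6.8, 0.2, 0], [3.2, 7.3, 0.3, 0], [2.3, 7.6, 0.2, 0], [1.4, 7.8, 0.3, 0], [0.4, 7.9, 0.2, 0], [-0.6, 7.9, 0.2, 0], [-1.5, 7.8, 0.3, 0], [-2.5, 7.6, 0.2, 0], [-3.4, 7.1, 0.3, 0], [-4.2, 6.8, 0.2, 0], [-5.0, 6.1, 0.2, 0], [-5.7, 5.5, 0.3, 0], [-6.4, 4.8, 0.2, 0], [-6.9, 3.9, 0.3, 0], [-7.3, 3.1, 0.2, 0], [-7.6, 2.2, 0.2, 0]]
```

```bash
python3 -m inch '[[[5.3,6.0,0.2,0],[4.9,6.3,0.3,0],[4.0,6.8,0.2,0],[3.2,7.3,0.3,0],[2.3,7.6,0.2,0],[1.4,7.8,0.3,0],[0.4,7.9,0.2,0],[0,0,0,0]]]'; python3 -m inch '[[[-0.6,7.9,0.2,0],[-1.5,7.8,0.3,0],[-2.5,7.6,0.2,0],[-3.4,7.1,0.3,0],[-4.2,6.8,0.2,0],[-5.0,6.1,0.2,0],[0,0,0,0],[0,0,0,0]]]'
python3 - <<'E'
from h import *
from scipy.optimize import least_squares
q=np.array([[560.3,164.6],[505.8,156.1],[468.6,183.7],list(readout.state()['position'][:2])])
f=least_squares(lambda c:np.hypot(*(q-c).T)-65,[524,218]); print(f.x,f.fun)
print(np.degrees(np.arctan2(*(q-f.x).T[::-1])))
i,P,d=get('top'); cv2.imwrite('pics/t4.png',cv2.resize(i[110:260,130:270,::-1],(560,600)))
E
```

```text
time_s: 7.25
position: [461.7, 237.3, 215.0]
ee_rot: [-0.429, -3.112, -0.002]
contact_force: [-0.5, 2.9, 1.8]
opening: 23.2
gripper_force: 25.0
time_s: 8.25
position: [490.2, 273.8, 213.7]
ee_rot: [0.43, 3.111, 0.002]
contact_force: [-1.3, 4.2, 0.8]
opening: 22.9
gripper_force: 25.0
[523.79271035 218.33263233] [-0.03864245 -0.21853543  0.15868704 -0.1842059 ]
[ -55.80683494 -106.12564912 -147.89231982  121.20425105]
```

View pics/t4.png

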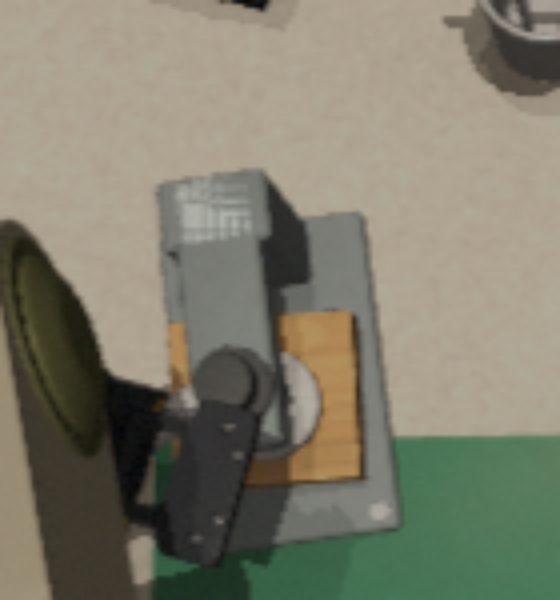

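The hub is at (233,385) in the crop. The crank now points to the front left, as planned, about 24° short of the target.

```bash
python3 arc.py 121.2 6 4
```

```text
[[-4.9, 4.7, 0.2, 0], [-5.4, 4.2, 0.2, 0], [-5.7, 3.6, 0.2, 0], [-6.2, 3.0, 0.2, 0]]
```

```bash
python3 -m inch '[[[-4.9,4.7,0.2,0],[-5.4,4.2,0.2,0],[-5.7,3.6,0.2,0],[-6.2,3.0,0.2,0],[0,0,0,0],[0,0,0,0],[0,0,0,0],[0,0,0,0]]]'
python3 - <<'E'
from h import *
p=readout.state()['position'][:2]-np.array([523.8,218.3]); print(np.hypot(*p),np.degrees(np.arctan2(p[1],p[0])))
E
```

```text
time_s: 9.3
position: [516.0, 282.7, 212.9]
ee_rot: [0.43, 3.111, 0.002]
contact_force: [1.6, 5.8, 0.5]
opening: 23.2
gripper_force: 25.0
64.84170065587794 96.90177133010587
```

```bash
python3 -m inch '[[[0,0,0,0],[0,0,0,0],[0,0,0,0],[0,0,0,0],[0,0,0,0],[0,0,-8,0],[0,0,-14,0],[0,0,-18,0]]]' 46; python3 -m inch '[[[0,0,-25,0],[0,0,-25,0],[-25,0,-10,0],[35,15,0,0],[40,20,0,0],[40,20,0,0],[40,20,0,0],[0,0,0,0]]]'
python3 - <<'E'
from h import *
o=[]
for n in('top','scene'):
    i,P,d=get(n); z=P[...,2]
    g=(i.max(-1)<60)&(z>205)&(z<246)&(abs(P[...,0]-520)<45)&(abs(P[...,1]-283)<40)
    t=g&(z>np.nanmax(z[g])-6); c,rr=cv2.minEnclosingCircle(P[t][:,:2].astype(np.float32)); print(n,g.sum(),c,rr,np.nanmax(z[g]))
    w=(z>45)&(z<62)&(i[...,0].astype(int)-i[...,2]>40)&(abs(P[...,0]-530)<80)&(abs(P[...,1]-220)<80); print('blank',cv2.minAreaRect(P[w][:,:2].astype(np.float32)))
    o.append(cv2.resize(i[100:260,130:270,::-1] if n=='top' else i[110:290,250:407,::-1],(400,457)))
cv2.imwrite('pics/f.png',np.hstack(o))
E
```

```text
time_s: 10.3
position: [515.6, 282.4, 254.1]
ee_rot: [0.43, 3.112, 0.0]
contact_force: [-0.2, -0.6, 0.0]
opening: 45.9
gripper_force: 0.0
time_s: 11.3
position: [409.0, 391.4, 314.2]
ee_rot: [0.424, 3.112, 0.002]
contact_force: [0.6, -0.5, 1.1]
opening: 46.0
gripper_force: 0.0
top 159 (516.4149169921875, 281.2698974609375) 9.94677448272705 240.80228935400987
blank ((529.8392333984375, 220.6448516845703), (99.81210327148438, 110.34466552734375), 3.322446346282959)
scene 181 (519.9757080078125, 282.8585205078125) 9.147705078125 239.96700276964236
blank ((529.9362182617188, 221.96673583984375), (102.79647064208984, 109.62555694580078), 3.2527012825012207)
```

View pics/f.png

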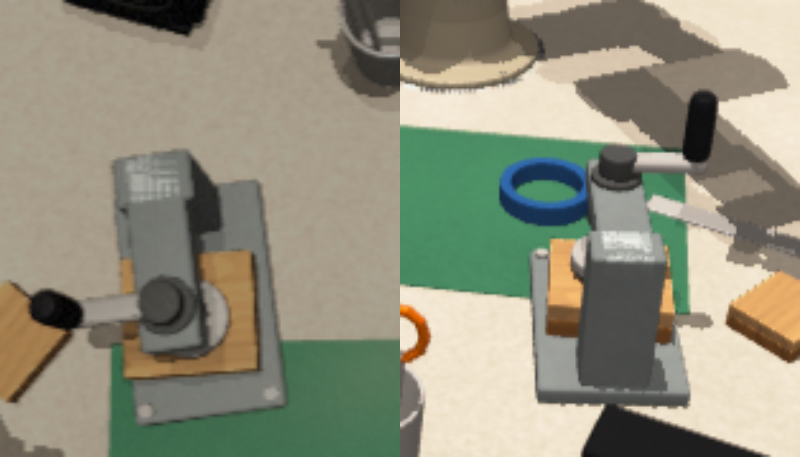

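The crank now points to the press's left, square to the column. The grip is about 7 mm lower, the blank hasn't moved, and the arm is clear.

```bash
python3 -c "
from bench import r
print(r.close_job())"
```

```text
the job is handed in; nothing more can be done
None
```

I wound the larger press's crank clockwise through about 207°, which by the measured crank angle is a quarter turn past contact. I then let go with the blank still where it lay, and handed the job in at about 11.4 s.

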